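Bring the bench pellet press up to pressure

ROBOT

A 6-joint arm with a two-finger parallel gripper is mounted at the origin on a cart in front of the work surface, level with it; the furniture and walls round the work are solid. World frame = base frame: x ahead of the robot, y to its left, z up, the work surface at z = 0. Lengths are in mm, angles in rad, forces in N, time in s.
With the tool pointing down it reaches from about 350 to 875 mm from the base axis. Payload 4.2 kg.
Tool frame: the origin (TCP) lies between the finger pads; the fingertips stand 25 mm ahead of it and the grasp point (between the pads) lies 6 mm ahead of it; z points along the fingers, y is the line along which they close (so a half turn about z gives the same grasp; the last joint's range is limited). The gripper opens to 85 mm and grips with 20 to 120 N. Pads are 22 mm wide; open, the fingers measure 114 mm over their backs; the gripper's body (76 mm by 85 mm) begins 54 mm behind the grasp point. The pads swing forward as they close: fully open they stand 13 mm farther back than shut.
Start: joints at [1.576, 0.385, 0.008, 0, -1.194, -0.259], TCP at [156.896, 604.965, 235.112] pointing down, gripper open.
Joint ranges: [-3.14, 3.14], [-1.21, 2.06], [-1.07, 1.41], [-3.16, 2.05], [-2.99, -0.16], [-3.1, 3.1]. Speed limits (rad/s): [2.79, 2.79, 3.14, 3.14, 3.14, 3.14].

INTERFACE

Orientations are given as a unit quaternion [x, y, z, w].
In Python, from bench import arm gives the robot as it stands.
- The arm moves only by the shell command python3 -m pendant 'ROWS'. ROWS is JSON, a list of rows, each a list of 7 numbers: the shift along the tool's x, y, z in m, then the turn, a rotation vector about the tool's x, y, z in degrees, then the finger opening in m, from 0 to 0.0854. In form: [[x, y, z, wx, wy, wz, fingers], ...]. A call has 1 to 12 rows; each row shifts and turns the commanded pose from where the row before left it, along the tool's axes as they then stand; what a row does not reach is not made up. A row lasts 1/10 s, in which the tool goes at most 50 mm and 8.59 degrees, less where a joint would pass 70% of its speed; a pose out of reach is approached as far as the arm can. A call is refused whole if a number of a shift passes 0.05 or a number of a turn 8.59, either way. A call with a gripper value outside its range is refused whole. The fingers move at their own pace and stop on an object; the grip force is fixed at half the most. Time passes only in rows, so rows that do not move let the fingers close. It gives the time, the measured TCP pose, the force, the opening and the grip force at its end, in the units of the state.
- arm.read_state(): the state, without advancing time (a new reading comes with each control period).
- arm.get_image(name): name is "scene" or "top" or "wrist"; returns a dict with "image" (384x512x3 uint8, red, green, blue), "fx", "fy", "cx", "cy" (pixels), "k1" (the pictures are not rectified: a ray, as slopes to the right and down, at radius r is drawn at 1 + k1 r^2 times it, then the intrinsics apply), "xyz" and "rotation" of the camera in the world. Camera axes: x right, y down, z forward; pixel columns grow to the right and rows downward; lengths in mm; the calibration is good to about 2 mm. A picture is of the moment at which its call begins. There is no depth.
- arm.job_done(): hands the job in; it is judged then, once.
The state is a dict: "clock": time; "joints": joint angles; "joint_vel": joint speeds; "joint_efforts": joint torques, N m; "position": TCP position; "ee_rot": TCP orientation; "contact_force": force on the tool from outside, world axes, zero at the start; "wrist_torque": the same for the moment, N m; "gripper_width": finger opening in mm; "grasp_force": force on a finger pad.
Only numpy, scipy, OpenCV 4.12 (cv2) and the standard library are available. Lean on these libraries where they do the work, as an engineer would, in place of code of your own. Each camera call takes 0.05 s, during which the arm holds its last target. There are 200 camera calls.

TASK

Get the small hydraulic pellet press ready for a sample: push its die carriage fully home under the ram and push the release-valve lever right over to its shut side (in either order). Then pump the spring plunger with full strokes, letting it come all the way back up after each, until the pressure pin stands fully out of its sleeve. This is all pushing and pressing with the fingertips: lift nothing, never touch the pin, leave the jar, funnel, dish and weights where they stand, and finish with the plunger up and the hand clear.

Things in the scene. Friction and masses are not known exactly. Their poses are not given: they have to be found in the camera images.
- press: grey bench hydraulic pellet press, fixed; base 110 mm deep (x), 310 wide (y), 38 high; origin under its centre; +x to the back, +y to the robot's left, turned up to 0.1 rad. Offsets below are in its frame, mm. Left: crosshead (113 x 54, top z 142) on columns at x +-42, y 75, with the ram. Middle: the pump. Right: release valve, the pressure pin behind it.
- die_carriage (a joint): slide of the die carriage (steel plate with a round die 44 mm across, upright aluminium push plate at its left end), m: 0 is out to the left, 0.055 is home against its stop under the ram. It moves toward the press's -y; friction about 1.5 N; it stays where it is left. It starts at 0 to 0.012.
- push_plate (a point): middle of the outer (left, +y) face of the carriage's push plate, at z = 66 mm; the plate is 46 mm wide (x), 8 thick, from z = 40 to 83. Moves with the carriage, from y = 180 mm at joint 0 to y = 125 home. Push it toward the press's -y.
- valve_lever (a joint): hinge of the release-valve lever about the press's x axis, rad: 0 is open (leaning 35 degrees to the right, -y), 1.22 is shut (leaning 35 degrees to the left, toward the pump) against its stop. Stays where it is left; friction 0.06 N m, 1.2 N at the knob. It starts at 0 to 0.2. While it is open, pumping does nothing.
- lever_knob (a point): centre of the black ball knob (18 mm diameter) on the lever, 52 mm above the pivot, which is at x = -22, y = -120, z = 56 mm. The knob goes from y = -150 mm, z = 99 mm (open) over z = 108 mm (upright) to y = -90 mm, z = 99 mm (shut).
- plunger (a joint): slide of the pump plunger, m: 0 is up, 0.030 fully down. Its spring pushes up with 4 N at the top, 13 N fully down; raising the pin adds about 1 N. A full stroke (down past 0.025, then back above 0.003) raises the pin 6 mm; repeated half strokes raise it no further. Strokes after the pin is fully out do nothing.
- plunger_top (a point): centre of the top of the plunger's black mushroom cap (43 mm diameter), at x = -5, y = -30 mm, z = 125 mm with the plunger up and 95 mm when it is down. Press it straight down. It moves with the plunger.
- pressure_pin (a joint): slide of the pressure pin, m: 0 is in, 0.032 is fully out (how far a full stroke leaves it differs by 2 mm with the depth of the strokes). It starts at 0 to 0.002 and takes five full strokes, more if some fall short; it stays up by itself.
- pin_head (a point): centre of the top of the pressure pin (brass, 12 mm head) at x = 32, y = -78 mm, behind and between the lever and the plunger. Its steel sleeve is 21 mm across and ends at z = 75 mm; the head's top is at z = 80 mm when it is in, 112 mm fully out. Not to be touched.
- jar: sample jar with a screw cap, 48 mm across, 67 mm high, loose, to the left of the press. Origin under its centre. To be left alone.
- funnel: white plastic funnel standing on its rim, 69 mm across, 57 mm high, loose, to the left of the press in front of the jar. Origin under its centre. To be left alone.
- dish: small glass dish, 60 mm across, 13 mm high, loose, to the right of the press. Origin under its centre. To be left alone.
- weight_large: brass weight with a knob, 23 mm across, 37 mm high, loose, to the right of the press. Origin under its centre. To be left alone.
- weight_small: brass weight with a knob, 19 mm across, 30 mm high, loose, beside the larger one. Origin under its centre. To be left alone.

How it is judged (in metres and radians):
On the way, in this order (a step that is already met when the one before it is completed fails the run):
1. the die carriage is home and the release valve is shut, before any pumping has raised the pin (value of joint die_carriage above 0.051 m and value of joint valve_lever above 1.1 rad and value of joint pressure_pin below 0.009 m), for 0.1 s.
2. the plunger has been pumped until the pressure pin is fully out (value of joint pressure_pin above 0.028 m), for 0.2 s.
At the end, for the whole second after the job is handed in: pressure pin out by at least 28 of its 32 mm, die carriage within 4 mm of home, valve lever within 0.12 rad of shut, plunger back up to within 3 mm, nothing touched (value of joint pressure_pin above 0.028 m and value of joint die_carriage above 0.051 m and value of joint valve_lever above 1.1 rad and value of joint plunger below 0.003 m).
It fails at once if the pressure pin is touched by the robot (contact force between any of the arm, the fingers and pressure_pin above 0.5 N).
It fails at once if the press is pumped while the carriage is not home under the ram (value of joint pressure_pin above 0.009 m and value of joint die_carriage below 0.045 m).
It fails at once if the jar, funnel, dish or a weight is pushed away or lifted (more than 15 mm) (distance of any of jar, funnel, dish, weight_large, weight_small from where it was at the start of the episode above 0.015 m).
It also fails if it takes over 58 s, if anything falls off the work surface, if the arm or the gripper's body presses on something with over 40 N, if the wrist force passes 120 N, or if a joint passes its speed limit or range.

## Working session

There is one attempt and no reset: what is moved stays moved. The work goes in short steps, Python scripts to look and compute and a shell command to move; the robot and the scene stay as the last step left them, time stands still between calls to the robot, and variables do not carry over. Pictures are saved under pics/ and viewed, at most 10 in all, crops included, and the job is handed in when it is done.

```bash
ls; mkdir -p pics; cat > h.py <<'E'
import numpy as np, cv2
from bench import arm
def ray(c,u,v):
    K=np.array([[c["fx"],0,c["cx"]],[0,c["fy"],c["cy"]],[0,0,1.]])
    p=cv2.undistortPoints(np.array([[[u,v]]],float),K,np.array([c["k1"],0,0,0.]))[0,0]
    # model: drawn = (1+k1 r^2)*ray
    d=np.array(c["rotation"])@np.array([p[0],p[1],1]); return np.array(c["xyz"],float),d/np.linalg.norm(d)
def onplane(c,u,v,z):
    o,d=ray(c,u,v); return o+d*(z-o[2])/d[2]
def proj(c,P):
    q=np.array(c["rotation"]).T@(np.array(P,float)-np.array(c["xyz"])); x,y=q[0]/q[2],q[1]/q[2]; s=1+c["k1"]*(x*x+y*y)
    return c["fx"]*x*s+c["cx"],c["fy"]*y*s+c["cy"]
def two(c1,p1,c2,p2):
    a,d=ray(c1,*p1); b,e=ray(c2,*p2)
    t=np.linalg.lstsq(np.c_[d,-e],b-a,rcond=None)[0]; P,Q=a+t[0]*d,b+t[1]*e
    return (P+Q)/2,np.linalg.norm(P-Q)
def save(name,im): cv2.imwrite("pics/"+name,im[:,:,::-1])
E
python3 - <<'E'
from h import *
import pickle
C={n:arm.get_image(n) for n in("scene","top")}
pickle.dump(C,open("c0.pkl","wb"))
for n in C:
    save(n+"0.png",C[n]["image"]); print(n,C[n]["xyz"],np.round(C[n]["rotation"],3).tolist(),C[n]["fx"],C[n]["k1"])
print(arm.read_state())
E
```

```text
pics
scene [-265.60030725 -500.55992934  820.94119462] [0.801, -0.419, 0.209, -0.373] 421.9415615655781 -0.04039228303462167
top [ 258.34995969   -3.04924971 1068.1166765 ] [-0.686, 0.719, -0.082, 0.079] 361.34892983042596 0.038238929773711676
{'clock': 0.1, 'joints': array([ 1.57559628e+00,  3.85486477e-01,  6.76284678e-03, -4.22665713e-04,
       -1.19399428e+00, -2.58631202e-01]), 'joint_vel': array([ 0.0004166 , -0.00140716,  0.00544539,  0.00190628, -0.00226659,
       -0.00156714]), 'joint_efforts': array([ 3.67521284e-05, -3.93320882e+01,  1.88927686e+01,  4.19801474e+00,
       -2.61735600e-03,  8.38670189e-06]), 'position': array([156.78478129, 604.4879461 , 234.12881568]), 'ee_rot': array([ 9.91946671e-01, -1.26652441e-01, -6.85449288e-05,  9.78269132e-04]), 'contact_force': array([ 0.14994123, -0.28863426,  0.03617945]), 'wrist_torque': array([-0.01639532,  0.02266617, -0.03025821]), 'grasp_force': 0.0, 'gripper_width': 85.3264294006364}
```

View pics/scene0.png

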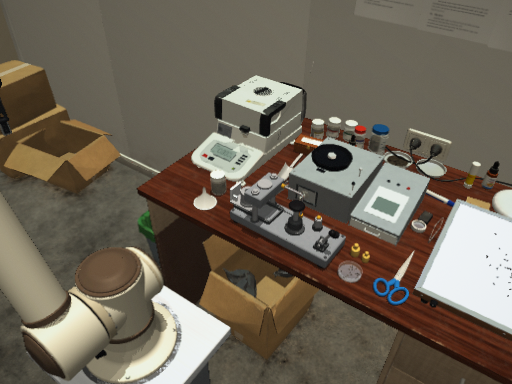

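View pics/top0.png

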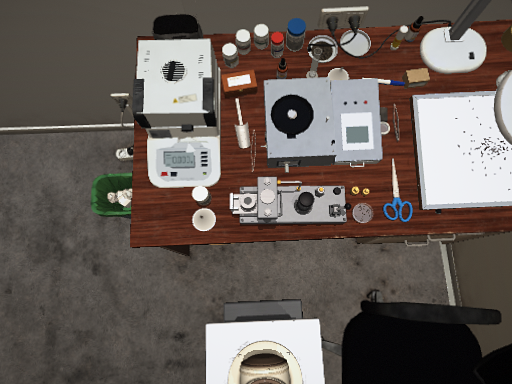

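```bash
sed -i 's/np.array(c\["rotation"\])/Rot.from_quat(c["rotation"]).as_matrix()/; s/^import numpy as np, cv2/import numpy as np, cv2\nfrom scipy.spatial.transform import Rotation as Rot/' h.py
python3 - <<'E'
from h import *
import pickle
C=pickle.load(open("c0.pkl","rb"))
for n in C: print(Rot.from_quat(C[n]["rotation"]).as_matrix().round(2).tolist(), proj(C[n],[0,0,0]),proj(C[n],[157,605,235]),proj(C[n],[500,0,0]))
t=C["top"];s=C["scene"]
print(onplane(t,300,203,38))
a=cv2.resize(t["image"][170:232,180:380],(800,248),interpolation=cv2.INTER_CUBIC)
b=cv2.resize(s["image"][160:290,190:390],(540,351),interpolation=cv2.INTER_CUBIC)
b=cv2.copyMakeBorder(b,0,0,0,260,cv2.BORDER_CONSTANT)
save("crop0.png",np.vstack([a,b]))
E
```

```text
[[0.56, -0.52, 0.65], [-0.83, -0.37, 0.42], [0.02, -0.77, -0.64]] (np.float64(129.65949561443995), np.float64(338.01707399984275)) (np.float64(2.9335363146037707), np.float64(128.63099138574216)) (np.float64(259.7001513768477), np.float64(212.34358376224614))
[[-0.05, -0.97, 0.23], [-1.0, 0.05, -0.01], [-0.0, -0.23, -0.97]] (np.float64(265.4588381433555), np.float64(379.5987663593793)) (np.float64(-23.791080317287253), np.float64(345.72324810319486)) (np.float64(257.3598196690812), np.float64(198.57596984583893))
[ 472.40415421 -123.58179138   38.        ]
```

View pics/crop0.png

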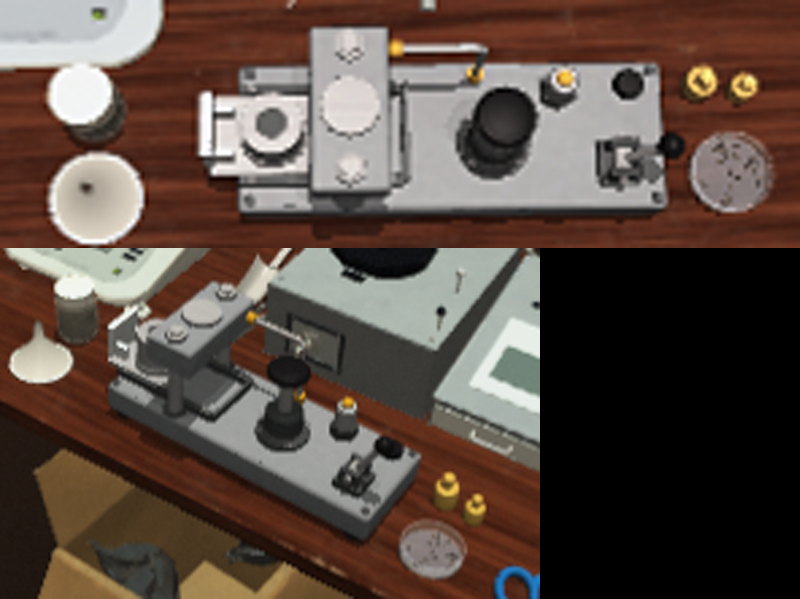

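```bash
python3 - <<'E'
from h import *
import pickle
C=pickle.load(open("c0.pkl","rb"));t=C["top"];s=C["scene"]
T=lambda x,y:(180+(x+.5)/4-.5,170+(y+.5)/4-.5); S=lambda x,y:(190+(x+.5)/2.7-.5,160+(y-248+.5)/2.7-.5)
cs=[onplane(t,*T(*p),38)[:2] for p in[(240,65),(657,65),(665,212),(240,213)]]
print(np.round(cs,1).tolist()); c=np.mean(cs,0)
print("edge dirs",[np.degrees(np.arctan2(-(cs[i][0]-cs[j][0])*-1*-1,(cs[i][1]-cs[j][1]))) for i,j in((0,1),(3,2))],c)
for n,a,b in[("cap",(506,114),(289,371)),("knob",(672,145),(389,447)),("pin",(566,78),(347,404)),("ramtop",(349,107),(201,313)),("scr",(349,46),(227,291)),("jar",(82,95),(76,289)),("funneltip",(86,187),(39,323))]:
    P,e=two(t,T(*a),s,S(*b)); print(n,P.round(1),round(e,1))
print("plate",onplane(t,*T(206,95),83),onplane(t,*T(206,155),83))
for n,p,z in[("dish",(732,172),8),("wl",(701,82),30),("ws",(744,87),25),("jar",(80,95),67),("fun",(97,198),0),("knob",(672,145),100),("cap",(506,114),125)]: print(n,onplane(t,*T(*p),z).round(1))
E
```

```text
[[532.2, 50.4], [517.8, -255.8], [408.8, -250.8], [422.2, 54.0]]
edge dirs [np.float64(-2.6952528901022683), np.float64(-2.5072563298291044)] [ 470.24157041 -100.55748212]
cap [ 469.1 -132.2  115.9] 0.7
knob [ 447.7 -248.2   97.9] 5.7
pin [ 502.1 -181.9   75.3] 0.5
ramtop [475.3 -26.6 133.3] 1.8
scr [517.  -29.1 135.7] 3.2
jar [510.7 162.4  58.3] 2.6
funneltip [444.5 160.8  53.5] 2.9
plate [499.59898376  72.58798188  83.        ] [456.75961044  73.75879851  83.        ]
dish [ 440.9 -310.5    8. ]
wl [ 505.3 -288.8   30. ]
ws [ 501.2 -321.4   25. ]
jar [507.7 163.4  67. ]
fun [444.6 162.4   0. ]
knob [ 445.5 -245.3  100. ]
cap [ 466.9 -130.7  125. ]
```

```bash
cat >> h.py <<'E'
PC=np.array([471.5,-101.,0]); TH=-0.0454
def W(x,y,z): return PC+Rot.from_euler('z',TH).apply([x,y,z])
def ori(tilt): # tool x=press x, tool y=press -y, fingers lean to press -y by tilt deg
    return Rot.from_euler('z',TH)*Rot.from_euler('x',180-tilt,degrees=True)
def to(P,R=None,q=None):
    s=arm.read_state(); q=Rot.from_quat(s["ee_rot"]) if q is None else q
    print("pos",s["position"].round(1),"F",s["contact_force"].round(1),"shift",(q.inv().apply(np.array(P)-s["position"])/1000).round(4),"turn",((q.inv()*R).as_rotvec(degrees=True).round(2) if R is not None else ""),"t",s["clock"])
def tcp_for_tip(P,R): return np.array(P)-25*R.apply([0,0,1])
E
python3 -c "
from h import *
R=ori(25); P=tcp_for_tip(W(0,205,140),R); print(P); to(P,R)
s=arm.read_state();q=Rot.from_quat(s['ee_rot']); print((Rot.from_euler('z',TH)*Rot.from_euler('x',180,degrees=True)).as_matrix().round(2)); print((q.inv()*ori(0)).as_rotvec(degrees=True))"
python3 -m pendant '[[0,0,0,0,0,-8,0],[0,0,0,0,0,-4,0]]'
```

```text
[481.28331009 114.34333725 162.65769468]
pos [156.8 604.5 234.1] F [ 0.1 -0.3  0. ] shift [0.4372 0.3927 0.0723] turn [-24.8    2.61 -11.76] t 0.1
[[ 1.   -0.05 -0.  ]
 [-0.05 -1.   -0.  ]
 [-0.    0.   -1.  ]]
[ 1.12454561e-01  5.31779975e-03 -1.19511592e+01]
clock: 0.3
position: [156.8, 604.6, 234.4]
ee_rot: [1.0, -0.02, -0.0, 0.001]
contact_force: [-0.4, -0.8, 1.4]
gripper_width: 59.2
grasp_force: 0.0
```

```bash
python3 -m pendant '[[0.01,0.015,0,0,0,0,0],[0.028,0.039,0,0,0,0,0],[0.028,0.039,0,0,0,0,0],[0.028,0.039,0,0,0,0,0],[0.028,0.039,0,0,0,0,0],[0.028,0.039,0,0,0,0,0],[0.028,0.039,0,0,0,0,0],[0.028,0.039,0,0,0,0,0],[0.028,0.039,0,0,0,0,0],[0.028,0.039,0,0,0,0,0],[0.028,0.039,0,0,0,0,0],[0.028,0.039,0,0,0,0,0]]'
python3 -m pendant '[[0,0,0,-8.3,0,0,0],[0,0,0,-8.3,0,0,0],[0,0,0,-8.4,0,0,0],[0,0,0,0,0,0,0],[0,0,0,0,0,0,0]]'
python3 - <<'E'
from h import *
R=ori(25); to(tcp_for_tip(W(0,200,120),R),R)
im=arm.get_image("wrist"); import pickle; pickle.dump(im,open("w1.pkl","wb")); save("w1.png",im["image"]); print(im["xyz"])
E
```

```text
clock: 1.5
position: [455.4, 145.4, 235.0]
ee_rot: [1.0, -0.022, -0.0, -0.0]
contact_force: [0.1, 1.1, -1.2]
gripper_width: 0.1
grasp_force: 0.0
clock: 2.0
position: [454.5, 147.6, 234.2]
ee_rot: [0.976, -0.021, -0.006, 0.217]
contact_force: [-0.8, 0.4, 0.4]
gripper_width: 0.2
grasp_force: 0.0
pos [454.5 147.6 234.2] F [-0.8  0.4  0.4] shift [ 0.0284 -0.0051  0.0985] turn [0.02 0.06 0.14] t 2.0
[527.63947424 203.28597569 360.16567539]
```

View pics/w1.png

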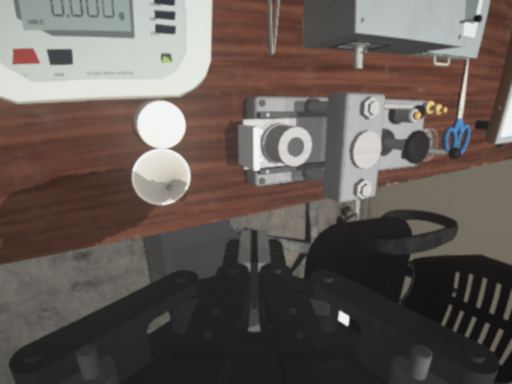

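```bash
python3 - <<'E'
from h import *
import pickle
w=pickle.load(open("w1.pkl","rb"))
inv=lambda P:Rot.from_euler('z',-TH).apply(P-PC).round(1)
for n,p,z in[("plate",(240,125),83),("plate",(240,170),83),("baseTL",(248,97),38),("baseBL",(249,186),38),("ram",(366,151),142),("scr1",(370,107),142),("scr2",(362,189),142),("cap",(417,148),125),("knob",(455,153),99),("jar",(161,124),67),("pin",(416,115),80)]:
    P=onplane(w,*p,z); print(n,P.round(1),inv(P))
print(proj(w,arm.read_state()["position"]+25*Rot.from_quat(arm.read_state()["ee_rot"]).apply([0,0,1])))
E
```

```text
plate [505.   89.9  83. ] [ 24.8 192.3  83. ]
plate [459.4  92.5  83. ] [-20.9 192.7  83. ]
baseTL [532.2  59.9  38. ] [ 53.3 163.5  38. ]
baseBL [426.6  63.6  38. ] [-52.3 162.4  38. ]
ram [475.6 -21.3 142. ] [  0.5  79.8 142. ]
scr1 [518.6 -23.  142. ] [ 43.5  80.1 142. ]
scr2 [435.9 -19.4 142. ] [-39.2  79.9 142. ]
cap [ 467.1 -124.6  125. ] [ -3.4 -23.8 125. ]
knob [ 444.5 -254.1   99. ] [ -20.  -154.2   99. ]
jar [510.5 163.9  67. ] [ 27.  266.4  67. ]
pin [ 502.9 -177.5   80. ] [ 34.8 -75.   80. ]
(np.float64(254.45288174710313), np.float64(228.80761576981746))
```

```bash
sed -i 's/PC=np.array(\[471.5,-101.,0\])/PC=np.array([472.5,-98.,0])/' h.py; python3 - <<'E'
from h import *
R=ori(25); to(tcp_for_tip(W(0,213,140),R),R); to(tcp_for_tip(W(0,213,58),R),R)
E
```

```text
pos [454.6 147.3 234.8] F [0.2 0.4 0.1] shift [ 0.029  -0.0116  0.0741] turn [-0.05  0.02  0.08] t 2.05
pos [454.6 147.3 234.8] F [0.2 0.4 0.1] shift [ 0.0291 -0.0462  0.1485] turn [-0.05  0.02  0.08] t 2.05
```

```bash
python3 -m pendant '[[0.015,-0.006,0.037,0,0,0,0],[0.014,-0.006,0.037,0,0,0,0],[0,-0.0173,0.037,0,0,0,0],[0,-0.0173,0.037,0,0,0,0],[0,0,0,0,0,0,0],[0,0,0,0,0,0,0]]'
python3 - <<'E'
from h import *
R=ori(25); to(tcp_for_tip(W(0,150,58),R),R)
im=arm.get_image("scene"); save("s2.png",cv2.resize(im["image"][140:260,180:340],(640,480),interpolation=cv2.INTER_CUBIC))
E
```

```text
clock: 2.65
position: [483.5, 125.6, 82.4]
ee_rot: [0.976, -0.022, -0.004, 0.216]
contact_force: [0.4, -0.2, 0.9]
gripper_width: -0.4
grasp_force: 0.0
pos [483.5 125.6  82.4] F [ 0.4 -0.2  0.9] shift [-0.0009  0.0566  0.0283] turn [-0.02 -0.05  0.03] t 2.65
```

View pics/s2.png

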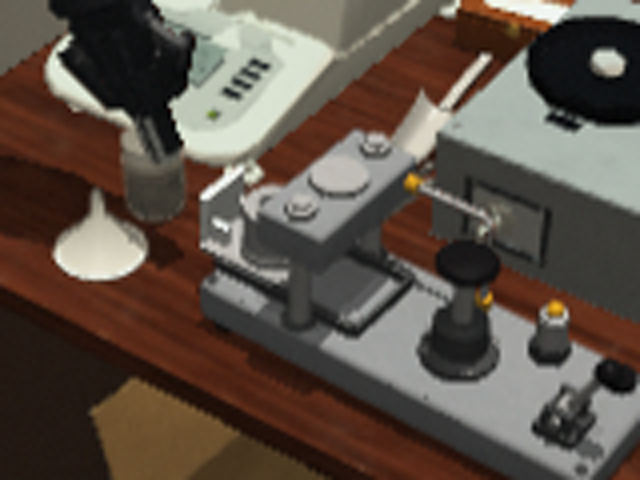

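```bash
python3 -m pendant '[[0,0.0073,0.0034,0,0,0,0],[0,0.0073,0.0034,0,0,0,0],[0,0.0073,0.0034,0,0,0,0],[0,0.0073,0.0034,0,0,0,0],[0,0.0073,0.0034,0,0,0,0],[0,0.0073,0.0034,0,0,0,0],[0,0.0073,0.0034,0,0,0,0],[0,0.0073,0.0034,0,0,0,0]]'
python3 -m pendant '[[0,0.0036,0.0017,0,0,0,0],[0,0.0036,0.0017,0,0,0,0],[0,0,0,0,0,0,0]]'
```

```text
clock: 3.5
position: [480.4, 61.1, 81.4]
ee_rot: [0.976, -0.021, -0.004, 0.216]
contact_force: [-0.8, 3.0, 0.8]
gripper_width: 0.2
grasp_force: 1.1
clock: 3.8
position: [479.4, 52.6, 81.2]
ee_rot: [0.976, -0.022, -0.005, 0.217]
contact_force: [0.3, 0.1, -0.1]
gripper_width: -0.0
grasp_force: 0.0
```

```bash
python3 -m pendant '[[0,0.0036,0.0017,0,0,0,0],[0,0,0,0,0,0,0]]'
python3 -m pendant '[[0,0.0036,0.0017,0,0,0,0],[0,0,0,0,0,0,0]]'
```

```text
clock: 4.0
position: [479.2, 48.9, 81.1]
ee_rot: [0.976, -0.022, -0.005, 0.217]
contact_force: [0.5, -0.4, 0.4]
gripper_width: -0.2
grasp_force: 0.0
clock: 4.2
position: [479.1, 45.0, 81.1]
ee_rot: [0.976, -0.022, -0.005, 0.217]
contact_force: [-1.0, 0.8, 0.7]
gripper_width: 0.0
grasp_force: 0.1
```

```bash
python3 -m pendant '[[0,0.0036,0.0017,0,0,0,0],[0,0,0,0,0,0,0]]' | sed -n '2p;4p'
python3 -m pendant '[[0,0.0036,0.0017,0,0,0,0],[0,0,0,0,0,0,0]]'| sed -n '2p;4p'
python3 - <<'E'
from h import *
im=arm.get_image("scene"); im2=arm.get_image("top"); f=lambda a:cv2.resize(a,(640,300),interpolation=cv2.INTER_CUBIC)
save("s3.png",np.vstack([f(im["image"][165:240,190:350]),f(im2["image"][165:240,190:350])]))
E
```

```text
position: [479.0, 41.0, 81.2]
contact_force: [-1.0, -0.3, -0.3]
position: [478.9, 37.0, 81.2]
contact_force: [-0.2, 0.0, 0.1]
```

View pics/s3.png

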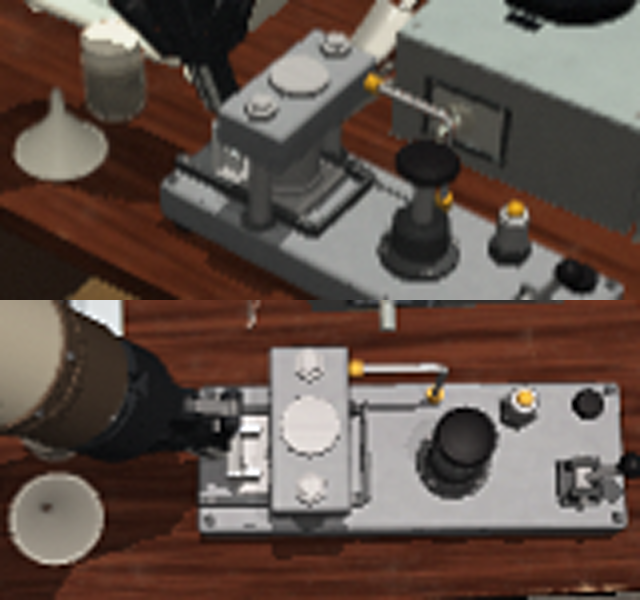

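```bash
for i in 1; do python3 -m pendant '[[0,0.0036,0.0017,0,0,0,0],[0,0,0,0,0,0,0]]' | sed -n '2p;4p'; done
python3 -m pendant '[[0,0.0036,0.0017,0,0,0,0],[0,0,0,0,0,0,0]]'| sed -n '2p;4p'
python3 -m pendant '[[0,0.0027,0.0013,0,0,0,0],[0,0,0,0,0,0,0]]'| sed -n '2p;4p'
```

```text
position: [478.8, 33.2, 81.2]
contact_force: [0.2, 0.2, 0.8]
position: [479.0, 29.9, 81.2]
contact_force: [-1.4, 4.0, 1.6]
position: [479.2, 29.3, 81.2]
contact_force: [-9.0, 15.0, 4.3]
```

```bash
python3 - <<'E'
from h import *
im=arm.get_image("scene"); im2=arm.get_image("top"); f=lambda a:cv2.resize(a,(640,300),interpolation=cv2.INTER_CUBIC)
s=arm.read_state();q=Rot.from_quat(s["ee_rot"])
print(s["position"],s["contact_force"])
for d in (25,0,-25):
  P=s["position"]+q.apply([0,0,d]); print(P,[((u-190)*4,(v-165)*4) for u,v in(proj(im,P),proj(im2,P))])
save("s4.png",np.vstack([f(im["image"][165:240,190:350]),f(im2["image"][165:240,190:350])]))
E
```

```text
[479.19529008  29.31414011  81.1896597 ] [-8.05602766 14.87159394  5.68571031]
[478.81870511  18.88233255  58.47324329] [(np.float64(241.31993806396122), np.float64(133.3303134176722)), (np.float64(243.30030607046626), np.float64(146.3607756698774))]
[479.19529008  29.31414011  81.1896597 ] [(np.float64(229.60237381707577), np.float64(102.45426835143667)), (np.float64(227.3885716106065), np.float64(139.62516617000824))]
[479.57187504  39.74594767 103.90607612] [(np.float64(217.69041704670997), np.float64(71.062049487472)), (np.float64(210.76293792867932), np.float64(132.58780516968))]
```

View pics/s4.png

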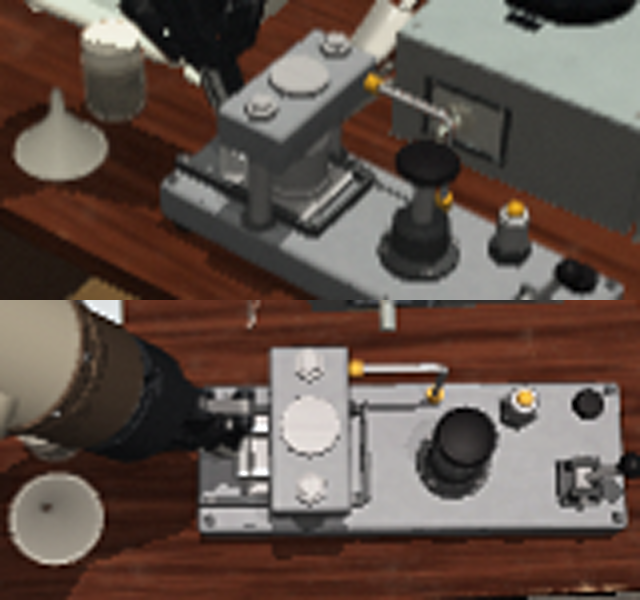

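```bash
python3 - <<'E'
from h import *
im=arm.get_image("top")
for z in (38,83,142):
  for y in(102,125,133): 
    for x in (-23,0): u,v=proj(im,W(x,y,z)); print(z,x,y,round((u-190)*4),round((v-165)*4+300),end=' | ')
  print()
print("base corners",[tuple(np.round([(u-190)*4,(v-165)*4+300])) for u,v in(proj(im,W(x,y,38)) for x,y in((55,155),(-55,155),(-55,-155),(55,-155)))],"screws",[tuple(np.round([(u-190)*4,(v-165)*4+300])) for u,v in(proj(im,W(x,75,142)) for x in(42,-42))])
g=im["image"].astype(int).sum(2)//3; print(g[195:214,242:262])
s=arm.read_state(); print(s["contact_force"],s["wrist_torque"],s["joint_efforts"].round(1))
E
```

```text
38 -23 102 265 485 | 38 0 102 265 454 | 38 -23 125 233 485 | 38 0 125 233 454 | 38 -23 133 222 485 | 38 0 133 222 454 | 
83 -23 102 264 473 | 83 0 102 264 440 | 83 -23 125 231 473 | 83 0 125 231 440 | 83 -23 133 219 473 | 83 0 133 219 440 | 
142 -23 102 262 455 | 142 0 102 262 421 | 142 -23 125 227 455 | 142 0 125 227 421 | 142 -23 133 215 455 | 142 0 133 215 421 | 
base corners [(np.float64(193.0), np.float64(381.0)), (np.float64(191.0), np.float64(529.0)), (np.float64(623.0), np.float64(528.0)), (np.float64(614.0), np.float64(380.0))] screws [(np.float64(303.0), np.float64(359.0)), (np.float64(304.0), np.float64(484.0))]
[[ 12  19  32  28  57 130  38  25  45  64  29  93 224 218 203  80 161 185
  203 219]
 [ 18  23  32  16  66 152  37  15  28  36  18 123 254 248 242  74 163 184
  186 216]
 [ 19  21  18  19  31  52  22   9  13  28  52 181 255 255 250  76 164 179
  159 220]
 [ 18  21  20  19  12   9  11  10  12  27  42  59  50  47  48  76 163 183
  180 226]
 [ 16  17  12  13  16  11  11  10  42 110  95 127 109 110 105  84 162 173
  135 223]
 [ 14  15  15  18  13  13  13  19  97 187 12
[... 560 characters left out ...]
  99  98  99  96  80 118 215 189 115 195 250 247 243 129 157 184
  184 184]
 [ 96  97  98  98 100  96  81 146 255 254 161 223 255 255 251 139 161 185
  184 183]
 [ 99  98  99  98  98  97  83  75  59  56  52  55  47  47  45  71 162 187
  185 184]
 [ 98  96  97 107 105  97  96  83  78  80  94 115 115 115 107  82 163 187
  186 185]
 [ 95  96 125 186 174 103 106 105  79  80 125 158 220 221 204  80 164 187
  185 184]
 [104 122 185 182 181 183 186 176  91 118 234 225 208 209 193  78 164 189
  184 183]
 [183 182 178 177 178 179 180 169  88  69 136 128 114 113 100  59 166 189
  185 183]]
[-9.43393687 14.15893893  4.37750181] [ 4.22092897  2.35004629 -1.19732019] [ -7.4 -30.1   9.7   3.6  -2.    0.1]
```

```bash
python3 -m pendant '[[0,-0.018,-0.0084,0,0,0,0],[0,-0.018,-0.0084,0,0,0,0],[0,0.0207,-0.045,0,0,0,0],[0,0.0207,-0.045,0,0,0,0],[0,0.0207,-0.045,0,0,0,0],[0,0,0,8.4,0,0,0],[0,0,0,8.3,0,0,0],[0,0,0,8.3,0,0,0],[0,0,0,0,0,0,0]]'
python3 - <<'E'
from h import *
im=arm.get_image("top"); im2=arm.get_image("wrist"); import pickle; pickle.dump((im,im2),open("c5.pkl","wb"))
g=im["image"].astype(int).sum(2)//3; print(g[205:211,236:262])
save("w5.png",im2["image"])
R=ori(0);to(tcp_for_tip(W(-22,-185,200),R),R); to(tcp_for_tip(W(-22,-185,88),R),R)
E
```

```text
clock: 6.35
position: [480.3, 65.0, 231.2]
ee_rot: [1.0, -0.025, 0.001, -0.002]
contact_force: [0.0, -0.3, 0.8]
gripper_width: 0.3
grasp_force: 0.0
[[ 35  55  50  50  86  95 112 181 179 178 179 176 151 109 199 172 115 214
  209 210 200 121 158 185 183 182]
 [ 29  27  28  48  88  98 110 164 176 180 180 177 158 141 201 177 132 212
  208 217 204 118 157 186 186 183]
 [ 30  28  24  38  89  99  95  92 110 177 177 176 156 141 204 179 113 169
  192 250 244 128 158 184 183 184]
 [ 25  26  23  37  89  99  96  95  95  94  94  90  78 114 202 180 153 203
  201 255 251 139 160 186 183 184]
 [ 25  24  21  37  90 100  99 100  99  98  99  97  83  76  62  61  55  58
   50  47  45  70 163 187 185 185]
 [ 29  29  25  37  90 102  99  97  98  99  99 101  98  84  79  81  98 117
  103 118 108  82 164 187 185 185]]
pos [480.2  65.8 229.9] F [ 0.2  0.9 -0.2] shift [-0.022   0.349   0.0055] turn [ 0.1   0.   -0.05] t 6.45
pos [480.2  65.8 229.9] F [ 0.2  0.9 -0.2] shift [-0.0219  0.3488  0.1175] turn [ 0.1   0.   -0.05] t 6.45
```

View pics/w5.png

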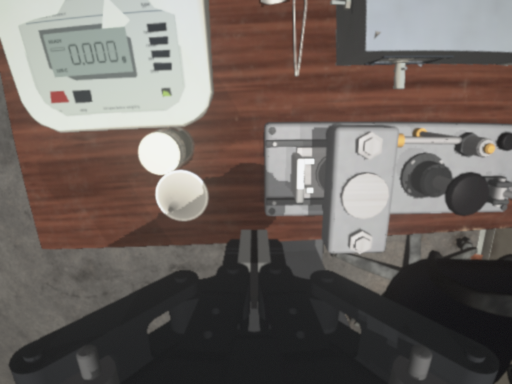

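```bash
python3 - <<'E'
from h import *
import pickle
t,w=pickle.load(open("c5.pkl","rb"))
inv=lambda P:Rot.from_euler('z',-TH).apply(P-PC).round(1)
for c,L in((w,[("base",(265.5,124),38),("base",(265.5,214),38),("plate",(297,172),83),("plate",(297,200),83),("scr",(370,145),142),("scr",(361,240),142),("cap",(468,194),125)]),(t,[("base",(239.5,206),38),("plate",(249.3,206),83)])):
  for n,p,z in L: print(n,inv(onplane(c,*p,z)))
E
```

```text
base [ 53.  150.5  38. ]
base [-52.2 149.7  38. ]
plate [  8.7 120.6  83. ]
plate [-20.5 119.5  83. ]
scr [ 43.  73. 142.]
scr [-37.8  72.1 142. ]
cap [ -2.1 -30.4 125. ]
base [ -7.6 150.6  38. ]
plate [-16.9 120.4  83. ]
```

```bash
sed -i 's/PC=np.array(\[472.5,-98.,0\])/PC=np.array([474.5,-101.5,0])/' h.py; python3 -m pendant '[[-0.0025,0.044,0,0,0,0,0],[-0.0025,0.044,0,0,0,0,0],[-0.0025,0.044,0,0,0,0,0],[-0.0025,0.044,0,0,0,0,0],[-0.0025,0.044,0,0,0,0,0],[-0.0025,0.044,0,0,0,0,0],[-0.0025,0.044,0,0,0,0,0],[-0.0025,0.044,0,0,0,0,0],[0,0,0.04,0,0,0,0],[0,0,0,0,0,0,0]]'
python3 - <<'E'
from h import *
R=ori(0);to(tcp_for_tip(W(-22,-185,88),R),R)
t=arm.get_image("top"); w=arm.get_image("wrist"); f=lambda a:cv2.resize(a,(400,300))
save("s6.png",np.hstack([f(w["image"]),f(t["image"][165:240,300:400])]))
E
```

```text
clock: 7.45
position: [441.0, -282.8, 184.1]
ee_rot: [1.0, -0.023, -0.007, -0.002]
contact_force: [-0.2, 0.4, -1.2]
gripper_width: -0.1
grasp_force: 0.0
pos [ 441.  -282.8  184.1] F [-0.2  0.4 -1.2] shift [0.0042 0.0026 0.071 ] turn [-0.22  0.77 -0.07] t 7.45
```

View pics/s6.png

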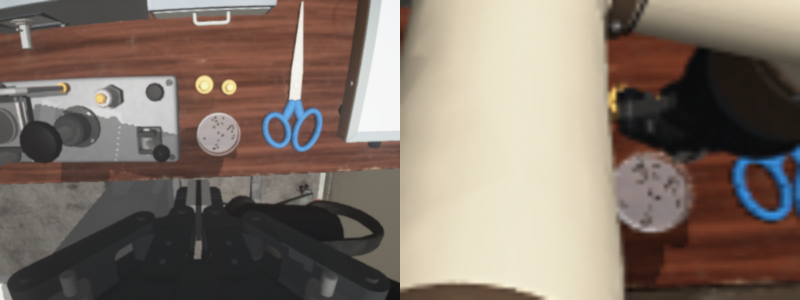

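```bash
python3 -m pendant '[[0.004,0.002,0.035,0,0.7,0,0],[0,0,0.035,0,0,0,0],[0,0,0,0,0,0,0],[0,0,0,0,0,0,0]]'
python3 - <<'E'
from h import *
w=arm.get_image("wrist")
inv=lambda P:Rot.from_euler('z',-TH).apply(P-PC).round(1)
R=ori(0);to(tcp_for_tip(W(-22,-185,88),R),R)
save("w7.png",w["image"]); import pickle; pickle.dump(w,open("w7.pkl","wb"))
g=w["image"].max(2); m=(g<60).astype(np.uint8); m[230:]=0
n,l,st,ce=cv2.connectedComponentsWithStats(m)
for i in range(1,n):
    if st[i,4]>60: print(st[i],ce[i].round(1),inv(onplane(w,*ce[i],99)))
E
```

```text
clock: 7.95
position: [450.4, -285.6, 121.3]
ee_rot: [1.0, -0.021, 0.006, 0.001]
contact_force: [0.7, -0.4, 1.0]
gripper_width: -0.0
grasp_force: 0.0
pos [ 451.  -285.9  122.1] F [1.3 0.1 0.9] shift [-0.0071 -0.0003  0.009 ] turn [ 0.11 -0.88  0.21] t 8.0
[ 0 10 25 11 67] [ 9.  14.7] [106.2 -53.3  99. ]
[468 151  11  19 131] [473.  160.1] [  28.  -312.3   99. ]
[  0 201  15  29 300] [  5.5 218.2] [ -9.3 -29.8  99. ]
```

View pics/w7.png

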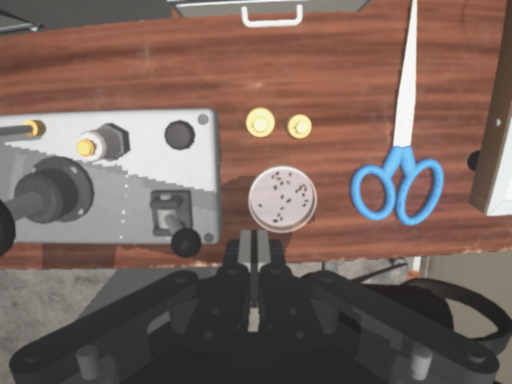

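```bash
python3 - <<'E'
from h import *
import pickle
w=pickle.load(open("w7.pkl","rb")); inv=lambda P:Rot.from_euler('z',-TH).apply(P-PC).round(1)
print(inv(onplane(w,186,242,99)),inv(onplane(w,85,148,80)),inv(onplane(w,219,243,38)), inv(onplane(w,218,110,38)))
E
python3 -m pendant '[[-0.006,0,0.008,0,-0.8,0.2,0],[0,0,0,0,0,0,0]]'
python3 -m pendant '[[0,-0.01,0,0,0,0,0],[0,-0.01,0,0,0,0,0],[0,0,0,0,0,0,0]]'
```

```text
[ -23.1 -144.1   99. ] [ 31.3 -78.6  80. ] [ -52.4 -156.4   38. ] [  53.8 -158.5   38. ]
clock: 8.2
position: [442.9, -285.4, 112.2]
ee_rot: [1.0, -0.024, -0.001, -0.0]
contact_force: [0.2, 0.2, -0.8]
gripper_width: 0.1
grasp_force: 0.0
clock: 8.5
position: [444.2, -264.5, 112.0]
ee_rot: [1.0, -0.023, -0.001, -0.0]
contact_force: [0.0, -0.8, 0.3]
gripper_width: -0.1
grasp_force: 0.0
```

```bash
python3 -m pendant '[[0,-0.008,0,0,0,0,0],[0,-0.008,0,0,0,0,0],[0,-0.008,0,0,0,0,0],[0,-0.008,0,0,0,0,0],[0,-0.008,0,0,0,0,0],[0,0,0,0,0,0,0]]'
python3 -m pendant '[[0,-0.005,0,0,0,0,0],[0,-0.005,0,0,0,0,0],[0,0,0,0,0,0,0]]'
```

```text
clock: 9.1
position: [446.9, -227.3, 118.2]
ee_rot: [1.0, -0.022, 0.0, 0.003]
contact_force: [-11.0, -1.2, 34.9]
gripper_width: 0.2
grasp_force: 16.6
clock: 9.4
position: [447.2, -216.0, 117.3]
ee_rot: [1.0, -0.022, 0.0, 0.001]
contact_force: [-9.9, 6.3, 32.6]
gripper_width: -0.4
grasp_force: 15.8
```

```bash
python3 - <<'E'
from h import *
w=arm.get_image("wrist"); s=arm.get_image("scene"); f=lambda a:cv2.resize(a,(400,400),interpolation=cv2.INTER_CUBIC)
save("s8.png",np.hstack([f(w["image"][130:290,170:330]),f(s["image"][190:280,270:360])]))
st=arm.read_state();print(proj(s,st["position"]+[0,0,-25]))
E
```

```text
(np.float64(320.5630040575919), np.float64(230.0773942943893))
```

View pics/s8.png

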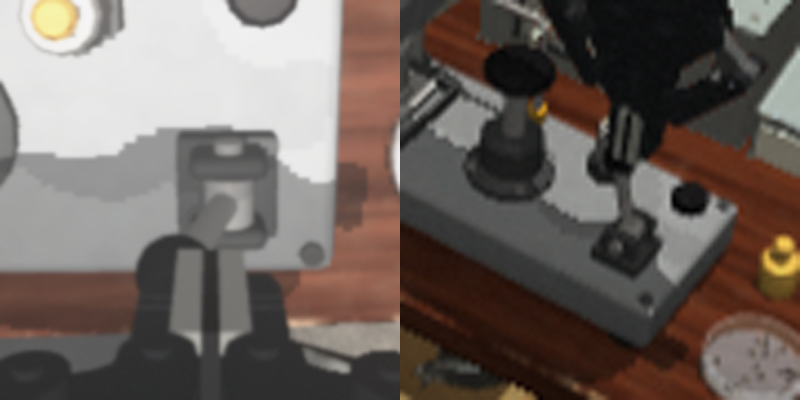

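```bash
python3 -m pendant '[[0,0,-0.008,0,0,0,0],[0,0,0,0,0,0,0]]'
python3 -m pendant '[[0,-0.005,0,0,0,0,0],[0,0,0,0,0,0,0]]'|sed -n '2p;4p'
python3 -m pendant '[[0,-0.005,0,0,0,0,0],[0,0,0,0,0,0,0]]'|sed -n '2p;4p'
```

```text
clock: 9.7
position: [447.4, -215.5, 121.0]
ee_rot: [1.0, -0.024, 0.001, 0.0]
contact_force: [-0.0, -0.5, -0.2]
gripper_width: 0.3
grasp_force: 0.0
position: [446.6, -210.1, 119.0]
contact_force: [-0.7, 1.7, 1.5]
position: [446.9, -205.3, 119.1]
contact_force: [-0.2, 0.1, 0.3]
```

```bash
python3 -m pendant '[[0,-0.004,0,0,0,0,0],[0,0,0,0,0,0,0]]'|sed -n '2p;4p'
python3 -m pendant '[[0,-0.004,0,0,0,0,0],[0,0,0,0,0,0,0]]'|sed -n '2p;4p'
python3 - <<'E'
from h import *
w=arm.get_image("wrist"); s=arm.get_image("scene"); f=lambda a:cv2.resize(a,(400,400),interpolation=cv2.INTER_CUBIC)
save("s9.png",np.hstack([f(w["image"][130:290,170:330]),f(s["image"][190:280,270:360])]))
E
```

```text
position: [447.0, -201.4, 119.3]
contact_force: [0.3, -0.8, 0.2]
position: [447.3, -197.5, 119.6]
contact_force: [0.1, 0.1, 0.4]
```

View pics/s9.png

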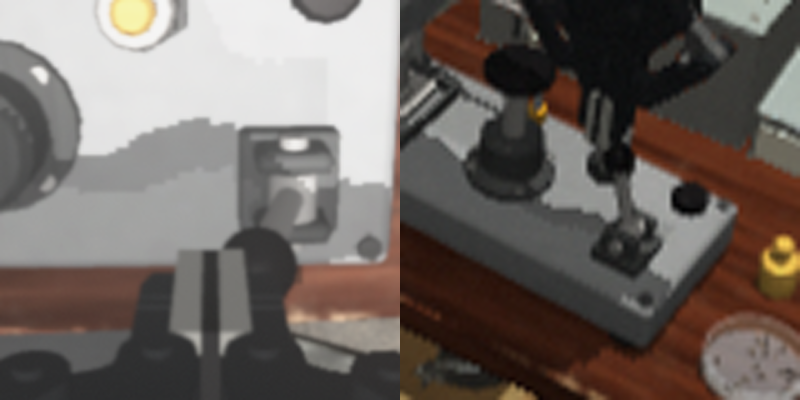

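```bash
python3 - <<'E'
from h import *
w=arm.get_image("wrist"); inv=lambda P:Rot.from_euler('z',-TH).apply(P-PC).round(1)
print(inv(onplane(w,273,236,104)),onplane(w,273,236,104)); st=arm.read_state()
for d in(0,12,25):print(proj(w,st["position"]+[0,0,-d]))
E
```

```text
[ -23.3 -108.2  104. ] [ 446.34419225 -208.53447393  104.        ]
(np.float64(254.11873520496246), np.float64(247.6623298044624))
(np.float64(254.0981573281653), np.float64(237.82150930952437))
(np.float64(254.07879547529274), np.float64(228.58188515122242))
```

```bash
python3 -m pendant '[[0,0,-0.03,0,0,0,0],[0,0.03,0,0,0,0,0],[0,0.03,0,0,0,0,0],[0,0,0,0,0,0,0]]'
python3 -c "
from h import *
w=arm.get_image('wrist');save('w10.png',w['image']);import pickle;pickle.dump(w,open('w10.pkl','wb'))"
```

```text
clock: 11.05
position: [444.7, -260.0, 149.8]
ee_rot: [1.0, -0.025, -0.0, 0.0]
contact_force: [-0.6, 0.1, -0.4]
gripper_width: 0.1
grasp_force: 0.0
```

```bash
python3 -m pendant '[[0.001,0,0.025,0,0,0,0],[0.001,0,0.025,0,0,0,0],[0,0,0,0,0,0,0]]'|sed -n '2p;4p'
python3 -m pendant '[[0,-0.007,0,0,0,0,0],[0,-0.007,0,0,0,0,0],[0,-0.007,0,0,0,0,0],[0,-0.007,0,0,0,0,0],[0,0,0,0,0,0,0]]'|sed -n '2p;4p'
python3 -m pendant '[[0,-0.004,0,0,0,0,0],[0,-0.004,0,0,0,0,0],[0,0,0,0,0,0,0]]'|sed -n '2p;4p'
```

```text
position: [444.0, -256.5, 96.7]
contact_force: [0.2, 0.3, -0.6]
position: [448.2, -229.0, 100.4]
contact_force: [-0.2, 0.1, -0.4]
position: [448.3, -221.6, 99.7]
contact_force: [0.2, 0.1, -0.1]
```

```bash
for f in a; do python3 -m pendant '[[0,-0.004,0,0,0,0,0],[0,-0.004,0,0,0,0,0],[0,0,0,0,0,0,0]]'|sed -n '2p;4p'; done
python3 -m pendant '[[0,-0.004,0,0,0,0,0],[0,0,0,0,0,0,0]]'|sed -n '2p;4p'
python3 -m pendant '[[0,-0.004,0,0,0,0,0],[0,0,0,0,0,0,0]]'|sed -n '2p;4p'
```

```text
position: [448.5, -213.5, 99.6]
contact_force: [-0.1, 0.9, 0.4]
position: [448.8, -210.4, 99.9]
contact_force: [-0.6, -4.6, -1.0]
position: [449.3, -208.4, 100.9]
contact_force: [-2.0, -14.0, 3.0]
```

```bash
python3 -m pendant '[[0,-0.003,0,0,0,0,0],[0,0,0,0,0,0,0]]'|sed -n '2p;4p'
python3 -m pendant '[[0,0.012,0,0,0,0,0],[0,0.02,-0.02,0,0,0,0],[0,0.02,-0.03,0,0,0,0],[0,0,0,0,0,0,0],[0,0,0,0,0,0,0]]'|sed -n '2p;4p'
python3 - <<'E'
from h import *
w=arm.get_image("wrist"); inv=lambda P:Rot.from_euler('z',-TH).apply(P-PC).round(1)
print("pred shut",proj(w,W(-22,-90,99)),"upright",proj(w,W(-22,-120,108)),"r",w["fx"]*9/(w["xyz"][2]-99))
im=w["image"]
u,v=map(int,proj(w,W(-22,-90,99)))
g=im.max(2).astype(int); print(u,v); print(g[v-30:v+26:3,u-36:u+60:3])
c=cv2.HoughCircles(cv2.medianBlur(im.min(2),3)[:260],cv2.HOUGH_GRADIENT,1,15,param1=80,param2=14,minRadius=9,maxRadius=17)
if c is not None:
  for x,y,r in c[0][:12]: print(x,y,r,g[int(y),int(x)],inv(onplane(w,x,y,99)))
E
```

```text
position: [450.0, -206.2, 102.1]
contact_force: [-3.2, -15.7, 9.4]
position: [446.8, -254.8, 149.8]
contact_force: [-0.6, -0.3, -1.2]
pred shut (np.float64(160.8622048376938), np.float64(215.50578328425686)) upright (np.float64(201.7282323073856), np.float64(220.3438280222049)) r 13.991797206367313
160 215
[[ 70  70  89  96 100  96 128 166 166 167 167 168 168 150 150 150 150 152
  153 153 152 152 152 152 134 105 122 124 126 127 132 134]
 [ 69  70  95  95  99  90 149 165 167 167 167 167 167 161 151 150 150 151
  152 154 154 155 157 153 138  94  97  98  97 103 130 131]
 [ 68  86  96 111  99 111 162 165 165 165 165 165 166 166 164 156 156 156
  165 166 167 167 166 163 157  99  93 110 117 117 117 118]
 [ 82  94 135 166  97 157 163 163 162 163 164 165 166 165 166 166 167 167
  165 165 165 166 165 165 159 100  99 127 158 168 164 153]
 [ 94  94 151 127 144 162 162 162 162 163 163 164 164 163 164 163 166 166
  165 164 164 165 164 164 156 110 116 123 130 158 164 152]
 [ 93  94 115 156 191 162 162 162 162 163 163 164 163 162 162 164 164 164
  164 164 164 161 150 128 123 127 131 135 136 142 164
[... 1554 characters left out ...]
98  99  99 100  98  98  95  95  95  95  94  94]
 [ 97  95 119 127 111  96  96 101 126 107 117 113  91  91  93  91  91  92
   93  94  95  95  94  93  91  91  91  90  91  90  92  91]]
223.5 125.5 13.0 116 [  38.5 -135.4   99. ]
328.5 117.5 9.6 247 [  43.4 -201.6   99. ]
159.5 131.5 16.4 230 [ 35.2 -94.2  99. ]
293.5 113.5 12.1 247 [  45.8 -179.4   99. ]
162.5 216.5 12.5 66 [-22.7 -91.1  99. ]
299.5 174.5 16.4 205 [   6.6 -184.5   99. ]
443.5 158.5 13.0 135 [  17.7 -281.8   99. ]
212.5 192.5 15.2 149 [  -5.5 -126.6   99. ]
431.5 192.5 14.1 133 [  -6.1 -277.    99. ]
394.5 171.5 12.7 149 [   8.7 -248.5   99. ]
396.5 190.5 13.0 133 [  -4.5 -251.6   99. ]
487.5 148.5 9.25 51 [  24.9 -313.1   99. ]
```

```bash
python3 -m pendant '[[0,0,-0.03,0,0,0,0],[0.005,-0.04,0,0,0,0,0],[0.005,-0.04,0,0,0,0,0],[0.004,-0.04,0,0,0,0,0],[0,0,0,0,0,0,0],[0,0,0,0,0,0,0]]'|sed -n '2,4p'
python3 - <<'E'
from h import *
R=ori(0);to(list(W(-6,-30,0)[:2])+[155],R)
w=arm.get_image("wrist"); im=w["image"]; inv=lambda P:Rot.from_euler('z',-TH).apply(P-PC).round(1)
print("pred cap",proj(w,W(-5,-30,125)),w["fx"]*21.5/(w["xyz"][2]-125))
m=(im.max(2)<75).astype(np.uint8); m[250:]=0
n,l,st,ce=cv2.connectedComponentsWithStats(m)
for i in range(1,n):
    if st[i,4]>150: print(st[i],ce[i].round(1),inv(onplane(w,*ce[i],125)),inv(onplane(w,*ce[i],99)))
E
```

```text
position: [466.0, -134.3, 178.7]
ee_rot: [1.0, -0.023, -0.002, -0.0]
contact_force: [-0.3, -0.6, 0.7]
pos [ 466.  -134.3  178.7] F [-0.3 -0.6  0.7] shift [ 0.0011 -0.0032  0.0237] turn [-0.01  0.23  0.02] t 14.25
pred cap (np.float64(249.40150597071485), np.float64(209.26976364358353)) 32.97191438316844
[ 222  179   58   71 2542] [250.6 207.5] [ -3.7 -30.8 125. ] [-12.8 -30.5  99. ]
[317 208  20  22 300] [326.3 218.7] [-12. -84. 125.] [-22.3 -90.8  99. ]
```

```bash
python3 -m pendant '[[0.002,-0.002,0.025,0,0,0,0],[0,0,0,0,0,0,0]]'|sed -n '2p;4p'
python3 -m pendant '[[0,0,0.008,0,0,0,0],[0,0,0,0,0,0,0]]'|sed -n '2p;4p'
python3 -m pendant '[[0,0,0.008,0,0,0,0],[0,0,0,0,0,0,0]]'|sed -n '2p;4p'
```

```text
position: [466.1, -134.2, 151.7]
contact_force: [0.2, -0.1, 0.7]
position: [468.0, -134.3, 146.0]
contact_force: [-0.9, 0.5, 0.5]
position: [468.0, -133.9, 138.0]
contact_force: [0.2, -0.0, -0.5]
```

```bash
python3 -m pendant '[[0,0,0.005,0,0,0,0],[0,0,0,0,0,0,0]]'|sed -n '2p;4p'
python3 -m pendant '[[0,0,0.005,0,0,0,0],[0,0,0,0,0,0,0]]'|sed -n '2p;4p'
python3 -m pendant '[[0,0,0.01,0,0,0,0],[0,0,0,0,0,0,0]]'|sed -n '2p;4p'
```

```text
position: [468.2, -133.7, 133.2]
contact_force: [-0.5, -0.5, -0.2]
position: [469.1, -133.8, 128.7]
contact_force: [0.6, 0.5, 3.7]
position: [469.3, -133.8, 119.1]
contact_force: [-0.9, 0.9, 6.1]
```

```bash
python3 -m pendant '[[0,0,0.01,0,0,0,0],[0,0,0.006,0,0,0,0],[0,0,0,0,0,0,0]]'|sed -n '2p;4p'
python3 -m pendant '[[0,0,0.003,0,0,0,0],[0,0,0,0,0,0,0]]'|sed -n '2p;4p'
python3 -m pendant '[[0,0,0.003,0,0,0,0],[0,0,0,0,0,0,0]]'|sed -n '2p;4p'
```

```text
position: [469.4, -133.8, 104.1]
contact_force: [-3.2, 1.6, 11.6]
position: [469.4, -133.8, 101.6]
contact_force: [-3.3, 0.9, 11.7]
position: [469.4, -133.8, 98.9]
contact_force: [-3.1, 0.3, 13.9]
```

```bash
python3 -m pendant '[[0,0,-0.013,0,0,0,0],[0,0,-0.013,0,0,0,0],[0,0,-0.013,0,0,0,0],[0,0,0,0,0,0,0],[0,0,0,0,0,0,0]]'|sed -n '2p;4p'
python3 -c "
from h import *
w=arm.get_image('wrist'); im=w['image'].astype(int); m=((im[:,:,0]-im[:,:,2])>70).astype(np.uint8)
for z in(80,86,112): print(z,proj(w,W(32,-78,z)))
n,l,st,ce=cv2.connectedComponentsWithStats(m)
print([(st[i].tolist(),ce[i].round(1).tolist()) for i in range(1,n) if st[i,4]>40])"
```

```text
position: [468.2, -133.6, 135.3]
contact_force: [0.1, 0.2, -0.1]
80 (np.float64(322.2430241075891), np.float64(159.14420009153244))
86 (np.float64(324.2995303590018), np.float64(160.74537942216082))
112 (np.float64(334.8402096523856), np.float64(168.9693527277314))
[([255, 38, 110, 14, 390], [306.3, 43.9]), ([218, 46, 33, 9, 169], [237.6, 49.9]), ([411, 47, 50, 6, 115], [432.9, 50.1]), ([476, 46, 36, 7, 183], [495.3, 49.1]), ([260, 48, 150, 9, 706], [331.2, 52.1]), ([89, 52, 24, 7, 106], [99.6, 55.2]), ([49, 57, 27, 6, 69], [62.3, 59.3]), ([349, 71, 17, 5, 49], [356.3, 72.2]), ([211, 73, 163, 17, 1662], [285.7, 80.3]), ([406, 75, 38, 7, 133], [424.3, 77.4]), ([264, 86, 248, 20, 1725], [425.6, 94.6]), ([236, 91, 24, 5, 83], [247.6, 93.5]), ([377, 106, 35, 7, 138], [391.7, 110.0]), ([300, 108, 72, 6, 207], [332.1, 111.5]), ([239, 111, 16, 4, 42], [246.1, 111.9]), ([435, 112, 33, 4, 65], [451.6, 113.3]), ([422, 121, 88, 31, 1067], [459.4, 139.4]), ([228, 130, 16, 15, 114], [236.4, 135.5]), ([102, 143, 20, 21, 357], [111.1, 153.1]), ([316, 153, 17, 17, 222], [323.8, 160.8]), ([441, 160, 71, 8, 298], [477.7, 163.2]), ([451, 171, 46, 7, 182], [475.1, 173.6]), ([456, 219, 46, 8, 191], [477.2, 222.4]), ([473, 243, 33, 5, 71], [490.4, 245.2]), ([442, 265, 12, 14, 114], [447.6, 271.9])]
```

```bash
python3 -m pendant '[[0,0,0.013,0,0,0,0],[0,0,0.013,0,0,0,0],[0,0,0.013,0,0,0,0],[0,0,0,0,0,0,0],[0,0,0,0,0,0,0],[0,0,-0.013,0,0,0,0],[0,0,-0.013,0,0,0,0],[0,0,-0.014,0,0,0,0],[0,0,0,0,0,0,0],[0,0,0,0,0,0,0]]'|sed -n '2p;4p'
python3 -m pendant '[[0,0,0.013,0,0,0,0],[0,0,0.013,0,0,0,0],[0,0,0.013,0,0,0,0],[0,0,0,0,0,0,0],[0,0,0,0,0,0,0]]'|sed -n '2p;4p'
python3 -m pendant '[[0,0,-0.013,0,0,0,0],[0,0,-0.013,0,0,0,0],[0,0,-0.013,0,0,0,0],[0,0,0,0,0,0,0],[0,0,0,0,0,0,0]]'|sed -n '2p;4p'
cat > pin.py <<'E'
from h import *
w=arm.get_image('wrist'); im=w['image'].astype(int); m=((im[:,:,0]-im[:,:,2])>70).astype(np.uint8)
for z in(80,86,92,98,104,108,112): print(z,np.round(proj(w,W(32,-78,z)),1))
n,l,st,ce=cv2.connectedComponentsWithStats(m)
print([(st[i].tolist(),ce[i].round(1).tolist()) for i in range(1,n) if st[i,4]>100 and 300<ce[i,0]<350 and 150<ce[i,1]<190],arm.read_state()['position'],arm.read_state()['clock'])
E
python3 pin.py
```

```text
position: [467.9, -133.6, 135.7]
contact_force: [-0.3, -0.7, -0.5]
position: [469.4, -133.9, 98.9]
contact_force: [-2.3, 1.5, 14.9]
position: [467.8, -133.6, 135.4]
contact_force: [0.3, -0.4, -0.1]
80 [322.2 158.3]
86 [324.3 159.9]
92 [326.4 161.6]
98 [328.8 163.4]
104 [331.2 165.3]
108 [333.  166.6]
112 [334.8 168. ]
[([319, 155, 19, 18, 253], [328.1, 163.3])] [ 467.5826729  -133.65789442  135.19190916] 18.8
```

```bash
python3 -m pendant '[[0,0,0.013,0,0,0,0],[0,0,0.013,0,0,0,0],[0,0,0.013,0,0,0,0],[0,0,0.001,0,0,0,0],[0,0,0,0,0,0,0],[0,0,-0.013,0,0,0,0],[0,0,-0.013,0,0,0,0],[0,0,-0.014,0,0,0,0],[0,0,0,0,0,0,0],[0,0,0,0,0,0,0]]'|sed -n '2p;4p'
python3 -m pendant '[[0,0,0.013,0,0,0,0],[0,0,0.013,0,0,0,0],[0,0,0.013,0,0,0,0],[0,0,0.001,0,0,0,0],[0,0,0,0,0,0,0],[0,0,-0.013,0,0,0,0],[0,0,-0.013,0,0,0,0],[0,0,-0.014,0,0,0,0],[0,0,0,0,0,0,0],[0,0,0,0,0,0,0]]'|sed -n '2p;4p'
python3 pin.py
python3 -m pendant '[[0,0,0.013,0,0,0,0],[0,0,0.013,0,0,0,0],[0,0,0.013,0,0,0,0],[0,0,0.001,0,0,0,0],[0,0,0,0,0,0,0],[0,0,-0.013,0,0,0,0],[0,0,-0.013,0,0,0,0],[0,0,-0.014,0,0,0,0],[0,0,0,0,0,0,0],[0,0,0,0,0,0,0]]'|sed -n '2p;4p'
python3 pin.py
```

```text
position: [467.8, -133.7, 135.5]
contact_force: [-0.2, 1.0, 0.0]
position: [467.7, -133.6, 135.3]
contact_force: [-0.5, 0.2, 0.0]
80 [322.2 158.2]
86 [324.3 159.8]
92 [326.5 161.5]
98 [328.8 163.3]
104 [331.3 165.2]
108 [333.  166.6]
112 [334.8 168. ]
[([324, 158, 20, 19, 287], [333.3, 167.1])] [ 467.52626219 -133.67112727  135.09026822] 20.85
position: [467.8, -133.6, 135.4]
contact_force: [0.5, -0.4, -0.6]
80 [322.2 158.3]
86 [324.2 159.9]
92 [326.4 161.6]
98 [328.7 163.4]
104 [331.2 165.3]
108 [333.  166.7]
112 [334.8 168.1]
[([324, 158, 20, 20, 287], [333.3, 167.4])] [ 467.57525548 -133.6730924   135.18263677] 21.9
```

```bash
python3 -m pendant '[[0,0,0.013,0,0,0,0],[0,0,0.013,0,0,0,0],[0,0,0.013,0,0,0,0],[0,0,0.002,0,0,0,0],[0,0,0,0,0,0,0],[0,0,0,0,0,0,0]]'|sed -n '2p;4p'
python3 -m pendant '[[0,0,-0.013,0,0,0,0],[0,0,-0.013,0,0,0,0],[0,0,-0.016,0,0,0,0],[0,0,-0.005,0,0,0,0],[0,0,0,0,0,0,0],[0,0,0,0,0,0,0]]'|sed -n '2p;4p'
python3 pin.py
python3 -m pendant '[[0,0,-0.03,0,0,0,0],[0,0,-0.04,0,0,0,0],[0,0,0,0,0,0,0],[0,0,0,0,0,0,0]]'|sed -n '2p;4p'
python3 - <<'E'
from h import *
w=arm.get_image("wrist"); inv=lambda P:Rot.from_euler('z',-TH).apply(P-PC).round(1)
im=w["image"]; m=(im.max(2)<75).astype(np.uint8); m[250:]=0
n,l,st,ce=cv2.connectedComponentsWithStats(m)
for i in range(1,n):
    if st[i,4]>120 and 150<ce[i,0]<400: print(st[i],ce[i].round(1),inv(onplane(w,*ce[i],125)),inv(onplane(w,*ce[i],99)))
a=im.astype(int);m=((a[:,:,0]-a[:,:,2])>70).astype(np.uint8); n,l,st,ce=cv2.connectedComponentsWithStats(m)
for z in(80,98,108,112): print(z,np.round(proj(w,W(32,-78,z)),1))
u,v=proj(w,W(32,-78,110)); print([(st[i].tolist(),ce[i].round(1).tolist()) for i in range(1,n) if st[i,4]>50 and np.hypot(*(ce[i]-[u,v]))<25])
t=arm.get_image("top"); g=t["image"].astype(int).sum(2)//3; print(g[206:209,236:262])
E
```

```text
position: [469.4, -133.9, 98.7]
contact_force: [-7.7, 3.3, 27.3]
position: [467.8, -133.7, 141.4]
contact_force: [0.7, -0.6, -0.3]
80 [320.2 156.8]
86 [322.2 158.3]
92 [324.2 159.9]
98 [326.4 161.6]
104 [328.7 163.4]
108 [330.4 164.6]
112 [332.1 165.9]
[([322, 157, 19, 18, 265], [330.7, 165.4])] [ 467.71566179 -133.68522091  141.33760119] 23.15
position: [468.7, -133.6, 212.6]
contact_force: [0.1, -0.5, -1.0]
[ 228  173   49   50 1887] [251.8 197.2] [ -4.  -30.6 125. ] [-12.  -30.4  99. ]
[310 199  18  18 212] [318.1 207.9] [-13.2 -84.6 125. ] [-22.3 -90.6  99. ]
[251 230   7  20 131] [253.8 239.9] [-41.5 -32.1 125. ] [-53.8 -32.   99. ]
[225 239  15  11 134] [232.5 244.5] [-45.7 -14.1 125. ] [-58.6 -12.   99. ]
[269 239  20  11 144] [276.4 245. ] [-46.3 -51.2 125. ] [-59.2 -53.3  99. ]
80 [303.6 145.3]
98 [307.  147.9]
108 [309.1 149.5]
112 [309.9 150.2]
[([303, 144, 13, 13, 137], [309.0, 150.2])]
[[224 224 225 225 225 224 224 223 223 223 223 222 222 220 219 218 216 215
  214 212 209 206 202 199 196 193]
 [223 224 225 225 224 225 224 224 223 223 223 222 222 220 219 218 216 215
  213 212 208 205 204 200 196 192]
 [223 224 224 225 225 224 224 223 223 223 222 222 222 220 220 218 217 216
  213 211 209 205 203 200 197 193]]
```

```bash
python3 -c "
from bench import arm
print(arm.job_done())"
```

```text
the job is handed in; nothing more can be done
None
```

I pushed the carriage home, shut the valve and pumped seven strokes. The last two raised the pin no further, so I took it as fully out, and handed in at about 23 s with the plunger up and the hand clear. I have no verdict back, the fingers slipped over the lever knob on the first try (about 35 N) before a second push shut it, and I viewed 12 pictures against the limit of 10.

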